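Clip the pot-hanging snap hook onto the bench eye

ROBOT

A 6-joint arm with a two-finger parallel gripper is mounted at the origin on the work surface. World frame = base frame: x ahead of the robot, y to its left, z up, the work surface at z = 0. Lengths are in m, angles in rad, forces in N, time in s.
With the tool pointing down it reaches from about 0.325 to 0.875 m from the base axis. Payload 4.4 kg.
Tool frame: the origin (TCP) lies between the finger pads; the fingertips stand 8 mm ahead of it and the grasp point (between the pads) lies 11 mm behind it; z points along the fingers, y is the direction in which the jaws open and shut (so a half turn about z gives the same grasp; the last joint's range is limited). The gripper opens to 85 mm and grips with 20 to 120 N. Pads are 22 mm wide; open, the fingers measure 114 mm over their backs; the gripper's body (76 mm by 85 mm) begins 54 mm behind the grasp point. The pads swing forward as they close: fully open they stand 13 mm farther back than shut.
Start: joints at [-0.15, 0.207, 1.542, -0, 1.393, -0.15], TCP at [0.575, -0, 0.239] pointing down, gripper open.
Joint ranges: [-2.73, 2.73], [-0.86, 2.22], [0.23, 2.46], [-1.11, 4.25], [0.08, 2.63], [-2.82, 2.82]. Speed limits (rad/s): [2.79, 2.79, 3.14, 3.14, 3.14, 3.14].

INTERFACE

Orientations are given as a rotation vector (axis times angle).
In Python, from plant import monitor, read_camera, calibration, job gives the robot as it stands. The module is installed in compiled form; this text tells all that it offers.
- The arm moves only by the tool arm_command, never from a script. Its argument "motion" is a list of rows, each an object with "gripper": the opening in per cent of the stroke, from 0 (shut) to 100 (fully open); "delta_pos": the shift along the tool's x, y, z normalised to -1 to 1, where 1 is 2 cm, a list of three; "turn": the turn about the tool's z normalised to -1 to 1, where 1 is 0.12 rad. A call has 1 to 20 rows; each row shifts and turns the commanded pose from where the row before left it, along the tool's axes as they then stand; what a row does not reach is not made up. A row lasts 1/8 s, in which the tool goes at most 62.5 mm and 10.7 degrees, less where a joint would pass 70% of its speed; a pose out of reach is approached as far as the arm can. A call with a number of a shift or a turn outside -1 to 1 is refused whole. A call with a gripper value outside its range is refused whole. The fingers move at their own pace and stop on an object; "newtons" is the grip in N (left out, the last holds). Time passes only in rows, so rows that do not move let the fingers close. It gives the time, the measured TCP pose, the force and the opening at its end, in the units of the state.
- monitor.get_state(): the state, without advancing time (a new reading comes with each control period).
- read_camera(name): name is "scene" or "side" or "wrist"; returns (picture, depth): 420x560x3 uint8, red, green, blue; 420x560 float32, m along the optical axis (not along the pixel's ray), 0 where there is no reading.
- calibration(name): a dict with "fx", "fy", "cx", "cy" (pixels), "extrinsics" (4x4, takes a point from camera to world coordinates); the wrist camera has in their place "mount" (4x4, takes a point from camera to tool coordinates, whose origin is the TCP and whose axes are the flange's). Camera axes: x right, y up, looking along -z (the intrinsics and any distortion apply to the point x, -y, -z); pixel columns grow to the right and rows downward; lengths in m; the calibration is good to about 2 mm. A picture is of the moment at which its call begins: read the wrist's pose just before it. calibration takes no time and is no camera call.
- job.job_done(): hands the job in, once; it reports no verdict.
The state is a dict: "time": time; "joint_positions": joint angles; "joint_velocities": joint speeds; "joint_torque": joint torques, N m; "ee_pos": TCP position; "eef_rot": TCP orientation; "ft_force": force on the tool from outside, world axes, zero at the start; "ft_torque": the same for the moment, N m; "gripper_width": finger opening in m.
Only numpy, scipy, OpenCV 4.12 (cv2) and the standard library are available. Lean on these libraries where they do the work, as an engineer would, in place of code of your own. Each camera call takes 0.05 s, during which the arm holds its last target.

TASK

Lift the big snap hook out of its slotted wooden rack and clip it onto the steel eye of the wooden stand, ready for a hanging pot: push it gently straight down over the eye's crossbar, without leaning hard on the stand, until the bar has pressed the sprung gate inward and the gate has snapped shut behind it. Only then let go, and leave the hook hanging still on the crossbar, grip up and gate shut; leave the plants and the foil tray where they are.

Things in the scene. Friction and masses are not known exactly. Their poses are not given: they have to be found in the camera images.
- hook_grip (a point): Centre of the grey plastic grip block (50 long x 16 thick x 38 high mm) on top of the loose steel snap hook (about 0.12 to 0.18 kg), which starts standing in the rack, grip up. x along the hook's length, y across its thickness (pinch the grip along y from above), z up out of the grip. The spine's underside lies 27 mm below this point, the underside of the lower bars 75.5 mm below.
- gate (a joint): Gate: 6 mm rod, 30 mm long, across the inside of the mouth, hinged at x = -17, z = -41.5 mm of the hook. 0 = shut, up to 1.55 rad swung inward (up). Sprung shut; a bar entering the mouth needs 3 to 7 N. About 36 mm after first touching the gate the bar slips past its tip, the gate snaps shut behind it, and 3 to 6 mm farther the spine stops hard on the bar.
- eye (a point): Nominal middle of the level crossbar (8 mm round steel) of the eye, an upright staple on the stand; 105 mm above the bench. x along the crossbar (82 mm between leg centres), z up. The legs are plugged in by hand: the real crossbar is exactly above or below this point by up to 20 mm, unknown, not in the reading. It stays rigid under load; more than 18 N is too hard a push.
- stand: Wooden block 150 x 70 x 30 mm fixed to the bench, from which the staple rises; origin at the centre of its underside, x along its length and the crossbar, z up.
- rack: Fixed wooden block 60 x 130 x 38 mm with a slot (82 long along its y axis, 12.6 wide, floor 8 mm above the bench) in which the hook stands; origin at the centre of its underside. The hook must rise 32 mm to be clear of it.
- hook: The snap hook; origin in the middle of the underside of its spine, axes as hook_grip. Under the grip a rectangular frame of 10 mm round bar in the x-z plane, 74 mm wide outside; inside 54 wide, 38.5 high. Its lower side has a 20 mm open mouth (x -10 to +10) centred under the grip, closed by the gate; the frame is 94.5 mm high with the grip and works either way round.
- seedling_cup: White cup 66 mm wide, 85 high with a seedling, origin at the centre of its underside; bystander.
- black_pot: Black pot 84 mm wide, 75 high with a plant, origin at the centre of its underside; bystander.
- foil_tray: Open metal tray 110 x 160 x 35 mm, origin at the centre of its underside; bystander.
There are look-alikes about, which are no part of the job. Leave any blue or yellow look-alike of the hook alone. Leave any red look-alike of the stand alone.

How it is judged:
On the way, in this order (a step that is already met when the one before it is completed fails the run):
1. the hook is lifted clear of its rack (height (world z) of hook above 0.092 m and contact force between hook and rack below 0.01 N), for 0.1 s.
2. the crossbar presses the gate inward (value of joint gate above 0.6 rad and contact force between hook and stand above 0.5 N and horizontal distance between hook and eye below 0.04 m), for 0.05 s.
3. with the hook still held, the gate has snapped shut behind the crossbar (value of joint gate below 0.12 rad and z of eye in the frame of hook above -0.028 m and x of eye in the frame of hook between -0.029 and 0.029 m and contact force between the fingers and hook above 1 N), for 0.1 s.
At the end, for the whole second after the job is handed in: The hook hangs released and at rest (slower than 30 mm/s) on the eye's crossbar, the bar inside its frame near the spine, grip up (within 0.6 rad of upright), gate shut (below 0.12 rad) (value of joint gate below 0.12 rad and x of eye in the frame of hook between -0.029 and 0.029 m and z of eye in the frame of hook between -0.028 and 0.021 m and x of hook in the frame of eye between -0.04 and 0.04 m and angle between hook's own z axis and vertical below 0.6 rad and contact force between hook and stand above 0.3 N and linear speed of hook below 0.03 m/s); the robot touches nothing.
It fails at once if the hook or gripper presses on the stand or its eye with more than 18 N (contact force between any of hook, the arm, the fingers and stand above 18 N).
It fails at once if a bystander is shifted by more than 20 mm (distance of any of seedling_cup, black_pot, foil_tray from where it was at the start of the episode above 0.02 m).
It also fails if it takes over 46 s, if anything falls off the work surface, if the arm or the gripper's body presses on something with over 40 N, if the wrist force passes 120 N, or if a joint passes its speed limit or range.

## Working session

There is one attempt and no reset: what is moved stays moved. The work goes in short steps, Python scripts to look and compute and a tool call to move; the robot and the scene stay as the last step left them, time stands still between calls to the robot, and variables do not carry over. Pictures are saved under pics/ and viewed, and the job is handed in when it is done.

Besides the shell and the picture viewer there is one more tool, called after "Request:" by a JSON object that holds its "name" and its "arguments", one argument or row to a line. arm_command: Moves the arm, as the interface text tells. Its arguments: {"type":"object","properties":{"motion":{"type":"array"},"newtons":{"type":"number"}},"required":["motion"]}

```bash
mkdir -p pics; python3 - <<'E'
from plant import monitor, read_camera, calibration, job
import cv2, numpy as np
for n in ["scene","side","wrist"]:
    s=monitor.get_state()
    p,d=read_camera(n); cv2.imwrite(f"pics/{n}0.png",p[:,:,::-1]); np.save(f"pics/{n}0.npy",d)
    c=calibration(n); print(n,{k:(np.round(v,4).tolist() if not isinstance(v,str) else v) for k,v in c.items()})
print(s)
E
```

```text
scene {'fx': 405.5688, 'fy': 405.5688, 'cx': 283.1816, 'cy': 209.3958, 'extrinsics': [[0.4299, -0.5797, 0.6922, 1.1196], [0.9029, 0.2812, -0.3252, -0.2995], [-0.0061, 0.7648, 0.6443, 0.6123], [0.0, 0.0, 0.0, 1.0]]}
side {'fx': 508.3763, 'fy': 508.3763, 'cx': 278.6037, 'cy': 204.7281, 'extrinsics': [[-0.966, 0.1171, -0.2303, 0.3303], [-0.2575, -0.5108, 0.8202, 0.8239], [-0.0216, 0.8517, 0.5236, 0.6148], [0.0, 0.0, 0.0, 1.0]]}
wrist {'fx': 295.8559, 'fy': 295.8559, 'cx': 275.3775, 'cy': 206.4955, 'mount': [[-0.0011, 0.9542, 0.2993, 0.0776], [1.0, 0.001, 0.0006, 0.0008], [0.0003, 0.2993, -0.9542, -0.1343], [0.0, 0.0, 0.0, 1.0]]}
{'time': 0.1, 'joint_positions': array([-1.50493989e-01,  2.07385542e-01,  1.54282020e+00, -2.13824909e-05,
        1.39348180e+00, -1.50476407e-01]), 'joint_velocities': array([-0.00090809, -0.0019562 , -0.00430979, -0.00140539, -0.00075206,
       -0.00077301]), 'joint_torque': array([-6.50861111e-04, -3.84093010e+01, -2.92548752e+01, -2.51638894e-04,
        4.84987657e-03,  7.72491080e-05]), 'ee_pos': array([5.74333905e-01, 8.65919273e-05, 2.38208703e-01]), 'eef_rot': array([-2.22027252e+00, -2.22024191e+00,  1.97726386e-03]), 'ft_force': array([-0.19397146,  0.22404122, -0.64478445]), 'ft_torque': array([-0.0317635 , -0.02296543, -0.0028014 ]), 'gripper_width': 0.08537935073226166}
```

View pics/scene0.png

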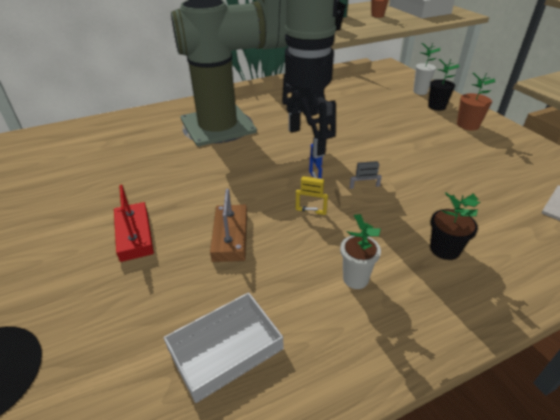

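View pics/side0.png

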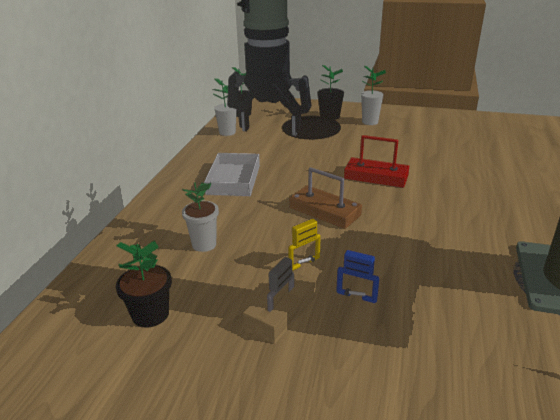

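View pics/wrist0.png

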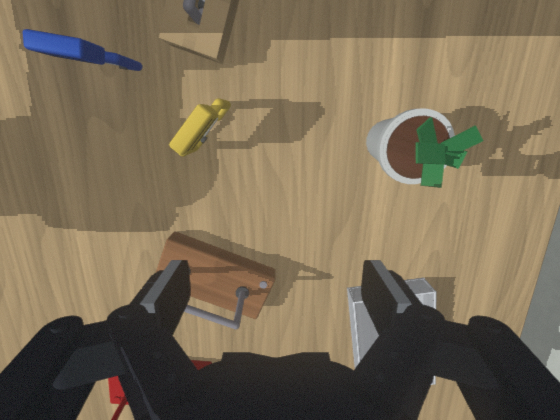

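```bash
cat > h.py <<'E'
import numpy as np, cv2
from plant import monitor, read_camera, calibration, job
from scipy.spatial.transform import Rotation as R
def ext(n,s=None):
    c=calibration(n)
    if n!="wrist": return c,np.array(c["extrinsics"])
    T=np.eye(4);T[:3,:3]=R.from_rotvec(s["eef_rot"]).as_matrix();T[:3,3]=s["ee_pos"]
    return c,T@np.array(c["mount"])
def cloud(n,d,s=None):
    c,E=ext(n,s); v,u=np.mgrid[:420,:560]
    P=np.stack([(u-c["cx"])/c["fx"]*d,-(v-c["cy"])/c["fy"]*d,-d],-1)
    W=P@E[:3,:3].T+E[:3,3]; W[d<=0]=np.nan; return W
def proj(n,p,s=None):
    c,E=ext(n,s); q=(np.asarray(p)-E[:3,3])@E[:3,:3]
    return np.stack([c["cx"]+c["fx"]*q[...,0]/-q[...,2],c["cy"]-c["fy"]*q[...,1]/-q[...,2]],-1)
def ray(n,u,v,z,s=None):
    c,E=ext(n,s); r=E[:3,:3]@np.array([(u-c["cx"])/c["fx"],-(v-c["cy"])/c["fy"],-1]); o=E[:3,3]
    return o+r*(z-o[2])/r[2]
E
python3 - <<'E'
from h import *
print({k:v for k,v in calibration("scene").items() if k!="extrinsics"})
a=cv2.imread("pics/scene0.png");b=cv2.imread("pics/side0.png")
def crop(i,u,v,w,h,f): return cv2.resize(i[v:v+h,u:u+w],None,fx=f,fy=f,interpolation=cv2.INTER_CUBIC)
o=np.hstack([crop(a,330,140,80,80,5),crop(b,240,240,80,80,5)])
o2=np.hstack([crop(a,195,180,80,80,5),crop(b,285,155,80,80,5)])
cv2.imwrite("pics/c1.png",o[:, :800]);cv2.imwrite("pics/c2.png",o2)
for n in("scene","side"):
    d=np.load(f"pics/{n}0.npy");W=cloud(n,d)
    np.save(f"pics/{n}W.npy",W)
    for (u,v) in ({"scene":[(367,172),(367,163),(228,215),(228,245),(360,245),(450,225),(225,330),(120,200)],"side":[(283,275),(288,268),(325,208),(325,175),(200,210),(145,285)]}[n]): print(n,u,v,np.round(W[v,u],3))
E
```

```text
{'fx': 405.5687510763159, 'fy': 405.5687510763159, 'cx': 283.18164686656456, 'cy': 209.39578896832973}
scene 367 172 [0.514 0.196 0.082]
scene 367 163 [0.506 0.199 0.101]
scene 228 215 [ 0.459 -0.123  0.031]
scene 228 245 [ 0.546 -0.154  0.03 ]
scene 360 245 [0.721 0.036 0.105]
scene 450 225 [0.728 0.245 0.076]
scene 225 330 [ 0.712 -0.221  0.002]
scene 120 200 [ 0.257 -0.33  -0.001]
side 283 275 [0.499 0.206 0.088]
side 288 268 [0.494 0.193 0.092]
side 325 208 [ 0.485 -0.098  0.032]
side 325 175 [ 0.494 -0.135  0.093]
side 200 210 [0.708 0.051 0.087]
side 145 285 [0.715 0.269 0.076]
```

View pics/c1.png

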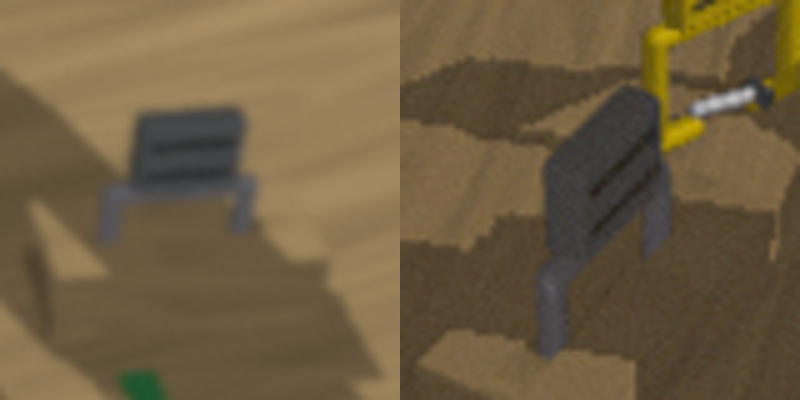

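View pics/c2.png

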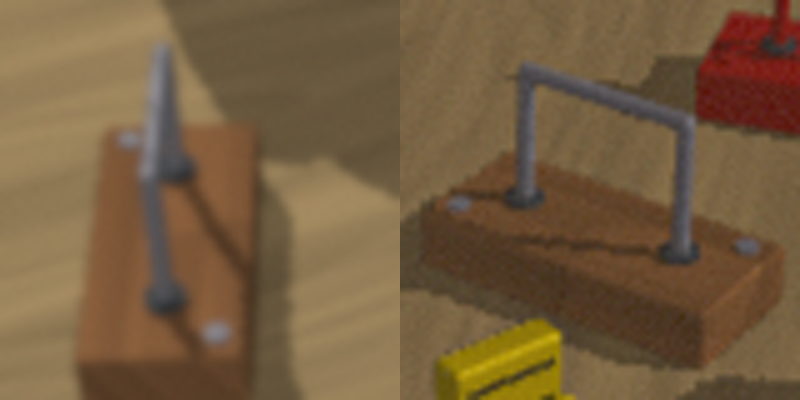

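Request:
{"name": "arm_command", "arguments": {
  "motion": [
    {"gripper":100,"delta_pos":[1,-0.4,0],"turn":0},
    {"gripper":100,"delta_pos":[1,-0.4,0],"turn":0},
    {"gripper":100,"delta_pos":[1,-0.4,0],"turn":0},
    {"gripper":100,"delta_pos":[1,-0.4,0],"turn":0},
    {"gripper":100,"delta_pos":[1,-0.4,0],"turn":0},
    {"gripper":100,"delta_pos":[1,-0.4,0],"turn":0},
    {"gripper":100,"delta_pos":[1,-0.4,0],"turn":0},
    {"gripper":100,"delta_pos":[0,0,0],"turn":0},
    {"gripper":100,"delta_pos":[0,0,0],"turn":0}
  ]
}}

```text
time: 1.27
ee_pos: [0.519, 0.14, 0.2394]
eef_rot: [2.22, 2.221, -0.0]
ft_force: [0.4, -0.3, 0.7]
gripper_width: 0.0857
```

```bash
cat > shot.py <<'E'
import sys; from h import *; import pickle
n,t=sys.argv[1:3]; s=monitor.get_state(); p,d=read_camera(n)
cv2.imwrite(f"pics/{n}{t}.png",p[:,:,::-1]); pickle.dump((s,p,d),open(f"pics/{n}{t}.pkl","wb"))
print(s["time"],np.round(s["ee_pos"],4),np.round(s["eef_rot"],4),np.round(s["ft_force"],2),s["gripper_width"])
E
python3 shot.py wrist 1
```

```text
1.275 [0.519  0.14   0.2394] [ 2.2205e+00  2.2215e+00 -2.0000e-04] [ 0.41 -0.31  0.7 ] 0.08565026042727636
```

View pics/wrist1.png

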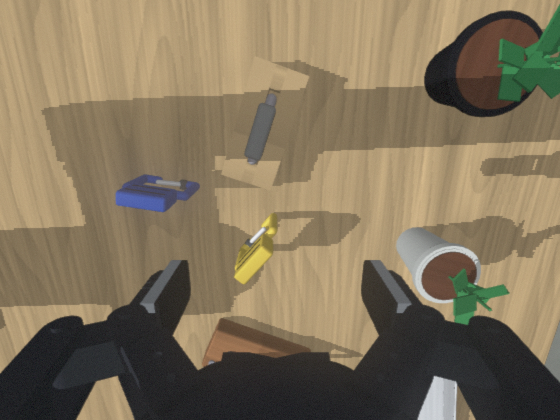

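```bash
python3 - <<'E'
from h import *; import pickle
s,p,d=pickle.load(open("pics/wrist1.pkl","rb")); W=cloud("wrist",d,s)
def rep(name,W,c,r,z0,z1):
    m=(np.hypot(W[...,0]-c[0],W[...,1]-c[1])<r)&(W[...,2]>z0)&(W[...,2]<z1)
    q=W[m]; 
    if len(q)<8: print(name,len(q));return
    b=cv2.minAreaRect((q[:,:2]*1000).astype(np.float32)); print(name,len(q),np.round(b[0],1),np.round(b[1],1),round(b[2],1),np.round(np.median(q[:,2]),4))
S=np.load("pics/sceneW.npy");D=np.load("pics/sideW.npy")
for n,w in(("wrist",W),("scene",S),("side",D)):
    rep(n+" griptop",w,(.505,.2),.05,.096,.11)
    rep(n+" racktop",w,(.505,.2),.09,.034,.043)
    rep(n+" standtop",w,(.51,-.14),.1,.027,.034)
    rep(n+" bar",w,(.5,-.14),.08,.075,.14)
    rep(n+" cup",w,(.72,.04),.06,.08,.09)
# crops
a=p[:,:,::-1]; cv2.imwrite("pics/c3.png",cv2.resize(a[45:195,200:330],None,fx=4,fy=4,interpolation=cv2.INTER_CUBIC))
E
```

```text
wrist griptop 1002 [505.4 201.9] [49.7 16. ] 71.5 0.1018
wrist racktop 5451 [505.9 203.2] [130.2  60.2] 71.3 0.0377
wrist standtop 1204 [472.6 -97.8] [132.   59.5] 9.0 0.0294
wrist bar 0
wrist cup 2621 [708.8  48.5] [71.4 68.6] 43.4 0.0861
scene griptop 114 [507.  201.3] [49.  17.4] 71.5 0.0999
scene racktop 712 [507.4 203.3] [131.   62.6] 71.0 0.036
scene standtop 1250 [ 493.4 -132.5] [ 69.3 150.9] 67.0 0.0285
scene bar 147 [ 494.8 -133.5] [ 8.1 87.6] 67.0 0.0965
scene cup 789 [712.7  46.1] [70.7 68.8] 58.5 0.0846
side griptop 243 [505.5 202.1] [50.  16.7] 71.9 0.102
side racktop 1497 [506.2 201.8] [133.1  62.2] 72.0 0.0382
side standtop 1064 [ 492.3 -133.9] [ 73.3 152.2] 67.5 0.0304
side bar 197 [ 493.8 -133.6] [10.7 91.9] 65.6 0.0959
side cup 596 [709.2  48.7] [70.5 69.9] 22.0 0.0866
```

View pics/c3.png

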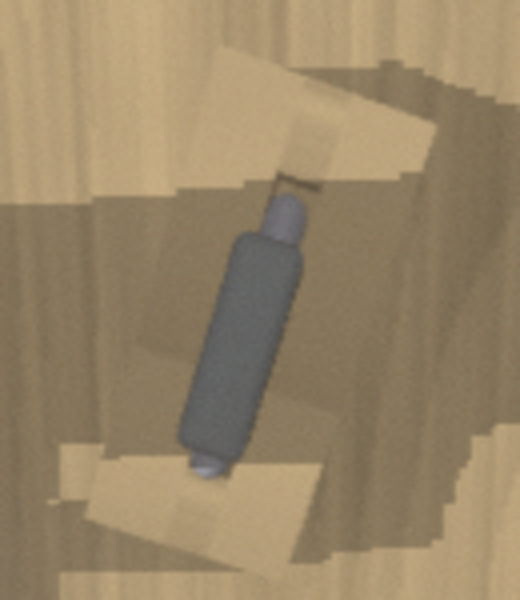

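```bash
python3 - <<'E'
from h import *; import pickle
s,p,d=pickle.load(open("pics/wrist1.pkl","rb")); W=cloud("wrist",d,s)
for nm,(u0,v0,u1,v1) in {"blue":(105,165,205,215),"yellow":(225,205,285,290)}.items():
    q=W[v0:v1,u0:u1].reshape(-1,3); q=q[q[:,2]>.03]; print(nm,q.min(0).round(3),q.max(0).round(3))
D=np.load("pics/sideW.npy")
for (u0,v0,u1,v1) in [(385,262,405,275)]: pass
S=np.load("pics/sceneW.npy")
for n,w in(("sc",S),("sd",D)):
    m=(np.hypot(w[...,0]-.4935,w[...,1]+.1335)<.033)&(w[...,2]>.04)&(w[...,2]<.14); q=w[m]
    print(n,len(q),np.percentile(q[:,2],[2,10,50,90,98]).round(4), q.mean(0).round(4))
    # perp offset & line fit
    t=np.deg2rad(-23); 
    m=(np.hypot(w[...,0]-.4935,w[...,1]+.1335)<.06)&(w[...,2]>.085)&(w[...,2]<.14); q=w[m]
    print(cv2.fitLine((q[:,:2]*1000).astype(np.float32),2,0,.01,.01).ravel(), np.rad2deg(np.arctan(np.polyfit(q[:,0],q[:,1],1)[0])))
E
```

```text
blue [0.351 0.124 0.03 ] [0.423 0.146 0.096]
yellow [0.471 0.039 0.031] [0.52  0.094 0.096]
sc 82 [0.094  0.0951 0.0972 0.0987 0.1   ] [ 0.4946 -0.1328  0.0971]
[ 9.2013586e-01 -3.9159927e-01  5.0135968e+02 -1.3566931e+02] -22.884444383172745
sd 102 [0.0925 0.0939 0.0979 0.1003 0.1015] [ 0.4926 -0.1324  0.0974]
[ 9.1918039e-01 -3.9383674e-01  4.9258099e+02 -1.3236681e+02] -23.07184909218825
```

Request:
{"name": "arm_command", "arguments": {
  "motion": [
    {"gripper":100,"delta_pos":[1,-0.3,0],"turn":0},
    {"gripper":100,"delta_pos":[1,-0.3,0],"turn":0},
    {"gripper":100,"delta_pos":[1,-0.075,0],"turn":0},
    {"gripper":100,"delta_pos":[0.1,0,0],"turn":0},
    {"gripper":100,"delta_pos":[0,0,0],"turn":0.89},
    {"gripper":100,"delta_pos":[0,0,0],"turn":0.89},
    {"gripper":100,"delta_pos":[0,0,0],"turn":0.89},
    {"gripper":100,"delta_pos":[0,0,1],"turn":0},
    {"gripper":100,"delta_pos":[0,0,1],"turn":0},
    {"gripper":100,"delta_pos":[0,0,0],"turn":0},
    {"gripper":100,"delta_pos":[0,0,0],"turn":0}
  ]
}}

```text
time: 2.7
ee_pos: [0.5062, 0.2017, 0.2]
eef_rot: [2.547, 1.838, 0.001]
ft_force: [0.2, -0.5, -0.0]
gripper_width: 0.0856
```

```bash
python3 shot.py wrist 2; python3 - <<'E'
from h import *; import pickle
s,p,d=pickle.load(open("pics/wrist2.pkl","rb")); W=cloud("wrist",d,s)
m=(np.hypot(W[...,0]-.505,W[...,1]-.2)<.05)&(W[...,2]>.096)&(W[...,2]<.11); q=W[m]
print(len(q),cv2.minAreaRect((q[:,:2]*1000).astype(np.float32)))
M=R.from_rotvec(s["eef_rot"]).as_matrix(); print(M.round(4)); c=q.mean(0); print(np.rad2deg(np.arctan2(M[1,1],M[0,1])), (M.T@(c-s["ee_pos"])).round(4))
E
```

```text
2.7 [0.5062 0.2017 0.2   ] [2.5472e+00 1.8377e+00 1.3000e-03] [ 0.23 -0.53 -0.04] 0.08561162369843854
1068 ((505.7837219238281, 202.47998046875), (48.77414321899414, 15.499768257141113), 70.99541473388672)
[[ 3.153e-01  9.490e-01  1.100e-03]
 [ 9.490e-01 -3.153e-01 -0.000e+00]
 [ 3.000e-04  1.000e-03 -1.000e+00]]
-18.381936950310255 [ 0.0017 -0.0009  0.0982]
```

View pics/wrist2.png

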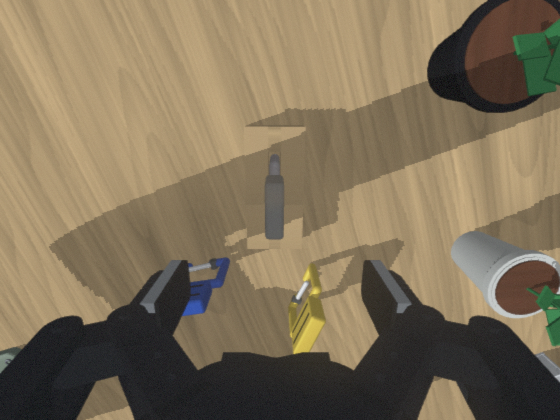

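Request:
{"name": "arm_command", "arguments": {
  "motion": [
    {"gripper":100,"delta_pos":[0,-0.03,1],"turn":0},
    {"gripper":100,"delta_pos":[0,0,1],"turn":0},
    {"gripper":100,"delta_pos":[0,0,1],"turn":0},
    {"gripper":100,"delta_pos":[0,0,1],"turn":0},
    {"gripper":100,"delta_pos":[0,0,1],"turn":0},
    {"gripper":100,"delta_pos":[0,0,0.7],"turn":0},
    {"gripper":100,"delta_pos":[0,0,0.5],"turn":0},
    {"gripper":100,"delta_pos":[0,0,0],"turn":0},
    {"gripper":100,"delta_pos":[0,0,0],"turn":0}
  ]
}}

```text
time: 3.88
ee_pos: [0.5056, 0.2023, 0.076]
eef_rot: [2.547, 1.838, 0.002]
ft_force: [-0.2, 0.2, 0.3]
gripper_width: 0.0856
```

```bash
python3 shot.py side 3; python3 -c "
import cv2;a=cv2.imread('pics/side3.png');cv2.imwrite('pics/c4.png',cv2.resize(a[180:340,190:390],None,fx=3.5,fy=3.5))"
```

```text
3.875 [0.5056 0.2023 0.076 ] [2.5468e+00 1.8384e+00 2.0000e-03] [-0.24  0.22  0.31] 0.08555729083505574
```

View pics/c4.png

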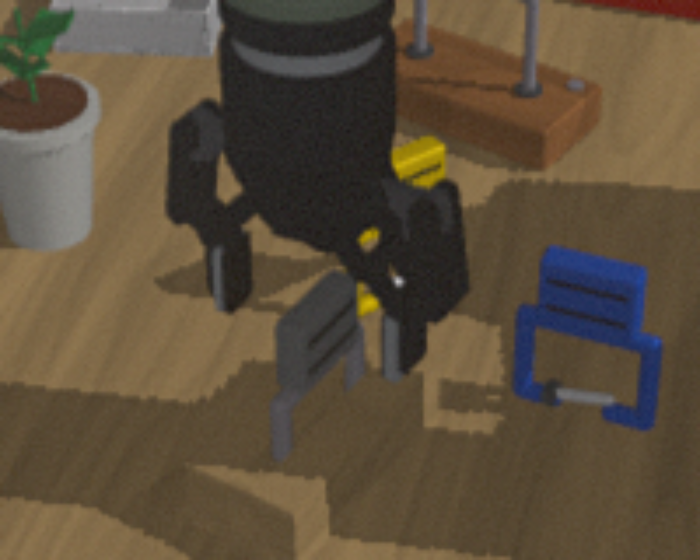

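The open jaws straddle the grey grip (crop 315,340), with the yellow and blue hooks clear of them. Closing.

Request:
{"name": "arm_command", "arguments": {
  "motion": [
    {"gripper":0,"delta_pos":[0,0,0],"turn":0},
    {"gripper":0,"delta_pos":[0,0,0],"turn":0},
    {"gripper":0,"delta_pos":[0,0,0],"turn":0},
    {"gripper":0,"delta_pos":[0,0,0],"turn":0},
    {"gripper":0,"delta_pos":[0,0,0],"turn":0},
    {"gripper":0,"delta_pos":[0,0,0],"turn":0},
    {"gripper":0,"delta_pos":[0,0,0],"turn":0},
    {"gripper":0,"delta_pos":[0,0,0],"turn":0}
  ],
  "newtons": 60
}}

```text
time: 4.92
ee_pos: [0.505, 0.2022, 0.0754]
eef_rot: [2.547, 1.839, 0.0]
ft_force: [-0.6, 0.1, 1.7]
gripper_width: 0.0151
```

Request:
{"name": "arm_command", "arguments": {
  "motion": [
    {"gripper":0,"delta_pos":[0,0,-0.3],"turn":0},
    {"gripper":0,"delta_pos":[0,0,-0.5],"turn":0},
    {"gripper":0,"delta_pos":[0,0,-0.5],"turn":0},
    {"gripper":0,"delta_pos":[0,0,-0.5],"turn":0},
    {"gripper":0,"delta_pos":[0,0,-0.7],"turn":0},
    {"gripper":0,"delta_pos":[0,0,-0.8],"turn":0},
    {"gripper":0,"delta_pos":[0,0,-1],"turn":0},
    {"gripper":0,"delta_pos":[0,0,-1],"turn":0},
    {"gripper":0,"delta_pos":[0,0,-1],"turn":0},
    {"gripper":0,"delta_pos":[0,0,-0.7],"turn":0},
    {"gripper":0,"delta_pos":[0,0,0],"turn":0},
    {"gripper":0,"delta_pos":[0,0,0],"turn":0}
  ]
}}

```text
time: 6.42
ee_pos: [0.5044, 0.202, 0.2146]
eef_rot: [-2.547, -1.838, 0.002]
ft_force: [-0.7, 0.2, -2.1]
gripper_width: 0.0154
```

```bash
python3 shot.py side 4; python3 -c "
import cv2;a=cv2.imread('pics/side4.png');cv2.imwrite('pics/c5.png',cv2.resize(a[80:340,150:410],None,fx=2.3,fy=2.3))"
```

```text
6.425 [0.5044 0.202  0.2146] [-2.5469e+00 -1.8384e+00  2.1000e-03] [-0.67  0.16 -2.1 ] 0.01539220113561505
```

View pics/c5.png

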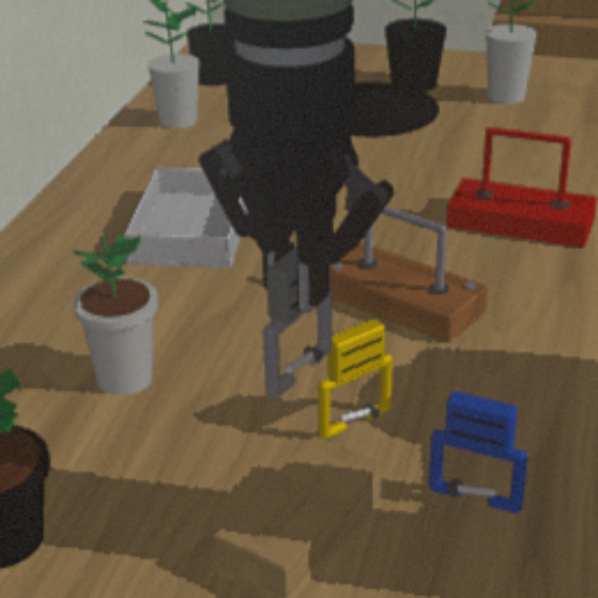

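Request:
{"name": "arm_command", "arguments": {
  "motion": [
    {"gripper":0,"delta_pos":[0,0,0],"turn":0.67},
    {"gripper":0,"delta_pos":[-0.5,0.2,0],"turn":0},
    {"gripper":0,"delta_pos":[-0.95,0.37,0],"turn":0},
    {"gripper":0,"delta_pos":[-0.95,0.37,0],"turn":0},
    {"gripper":0,"delta_pos":[-0.95,0.37,0],"turn":0},
    {"gripper":0,"delta_pos":[-0.95,0.37,0],"turn":0},
    {"gripper":0,"delta_pos":[-0.95,0.37,0],"turn":0},
    {"gripper":0,"delta_pos":[-0.95,0.37,0],"turn":0},
    {"gripper":0,"delta_pos":[-0.95,0.37,0],"turn":0},
    {"gripper":0,"delta_pos":[-0.95,0.37,0],"turn":0},
    {"gripper":0,"delta_pos":[-0.95,0.37,0],"turn":0},
    {"gripper":0,"delta_pos":[-0.95,0.37,0],"turn":0},
    {"gripper":0,"delta_pos":[-0.95,0.37,0],"turn":0},
    {"gripper":0,"delta_pos":[-0.95,0.37,0],"turn":0},
    {"gripper":0,"delta_pos":[-0.95,0.37,0],"turn":0},
    {"gripper":0,"delta_pos":[-0.95,0.37,0],"turn":0},
    {"gripper":0,"delta_pos":[-0.95,0.37,0],"turn":0},
    {"gripper":0,"delta_pos":[-0.88,0.29,0],"turn":0},
    {"gripper":0,"delta_pos":[0,0,0],"turn":0},
    {"gripper":0,"delta_pos":[0,0,0],"turn":0}
  ]
}}

```text
time: 8.98
ee_pos: [0.4939, -0.1324, 0.2151]
eef_rot: [-2.618, -1.734, 0.0]
ft_force: [0.1, -0.5, -1.1]
gripper_width: 0.0153
```

```bash
python3 shot.py side 5;python3 shot.py scene 5; python3 -c "
import cv2,numpy as np;a=cv2.imread('pics/side5.png');b=cv2.imread('pics/scene5.png');cv2.imwrite('pics/c6.png',np.hstack([cv2.resize(a[70:240,260:390],None,fx=3,fy=3),cv2.resize(b[110:280,170:300],None,fx=3,fy=3)]))"
```

```text
8.975 [ 0.4939 -0.1324  0.2151] [-2.6183 -1.7344  0.    ] [ 0.12 -0.49 -1.1 ] 0.015342440725142435
9.025 [ 0.494  -0.1322  0.2151] [-2.6181 -1.7352 -0.    ] [ 0.34 -0.26 -2.11] 0.015412385087356923
```

View pics/c6.png

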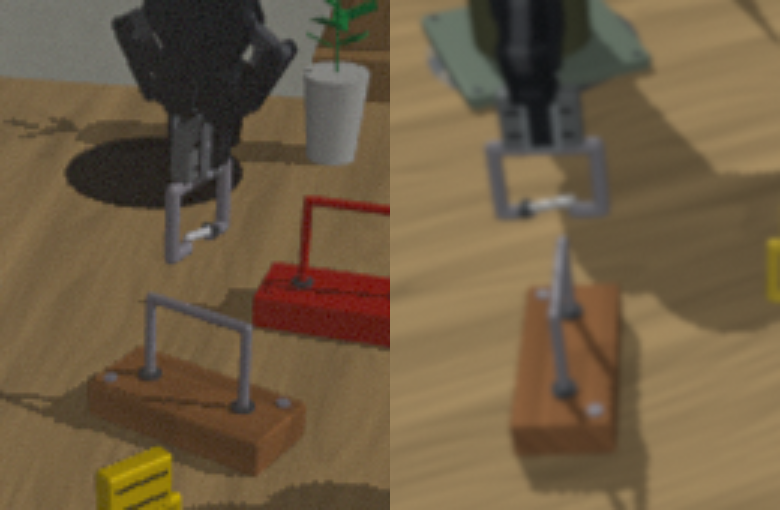

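```bash
python3 - <<'E'
from h import *; import pickle
t=np.deg2rad(-23);U=np.array([np.cos(t),np.sin(t)]);V=np.array([-np.sin(t),np.cos(t)]);o=np.array([.4935,-.133])
for n in("scene","side"):
    s,p,d=pickle.load(open(f"pics/{n}5.pkl","rb")); W=cloud(n,d); q=W[np.isfinite(W[...,0])]
    xy=(q[:,:2]-o);a=xy@U;b=xy@V;r=np.hypot(a,b)<.06
    def st(nm,m):
        print(n,nm,m.sum(),"along",np.percentile(a[m],[2,50,98]).round(4),"perp",np.percentile(b[m],[2,50,98]).round(4),"z",np.percentile(q[m,2],[2,50,98]).round(4))
    st("bar",r&(q[:,2]>.085)&(q[:,2]<.125)&(abs(a)<.035))
    st("hook",r&(q[:,2]>.135)&(q[:,2]<.2)&(abs(b)>.015))
    st("lower",r&(q[:,2]>.13)&(q[:,2]<.16))
    st("leg+",r&(q[:,2]>.155)&(q[:,2]<.185)&(b>.02))
    st("leg-",r&(q[:,2]>.155)&(q[:,2]<.185)&(b<-.02))
E
```

```text
scene bar 91 along [-0.0339  0.0019  0.0338] perp [-0.0036  0.0007  0.004 ] z [0.0934 0.0971 0.0991]
scene hook 331 along [-0.0007  0.0041  0.007 ] perp [-0.0347  0.0171  0.0378] z [0.1482 0.1697 0.1995]
scene lower 175 along [-0.0023  0.0036  0.0069] perp [-0.0332 -0.0017  0.0365] z [0.1478 0.155  0.1596]
scene leg+ 76 along [0.0003 0.0039 0.0066] perp [0.0224 0.0332 0.0382] z [0.1555 0.1696 0.1843]
scene leg- 79 along [-0.0006  0.0041  0.0067] perp [-0.0352 -0.0291 -0.0209] z [0.1552 0.1683 0.1836]
side bar 108 along [-0.0323 -0.0001  0.0327] perp [-0.0041  0.0008  0.0042] z [0.0931 0.0981 0.101 ]
side hook 242 along [-0.0045 -0.001   0.005 ] perp [-0.0344  0.02    0.037 ] z [0.1512 0.1724 0.199 ]
side lower 93 along [-0.0051 -0.0012  0.0054] perp [-0.0307 -0.0013  0.0361] z [0.1501 0.1565 0.1596]
side leg+ 70 along [-0.0044 -0.0011  0.0042] perp [0.0218 0.034  0.0375] z [0.1555 0.1688 0.1836]
side leg- 72 along [-0.0044 -0.0008  0.0047] perp [-0.0355 -0.0291 -0.0212] z [0.1559 0.1692 0.1848]
```

Request:
{"name": "arm_command", "arguments": {
  "motion": [
    {"gripper":0,"delta_pos":[-0.05,0,0.5],"turn":0},
    {"gripper":0,"delta_pos":[0,0,0.6],"turn":0},
    {"gripper":0,"delta_pos":[0,0,0.6],"turn":0},
    {"gripper":0,"delta_pos":[0,0,0.4],"turn":0},
    {"gripper":0,"delta_pos":[0,0,0.15],"turn":0},
    {"gripper":0,"delta_pos":[0,0,0],"turn":0},
    {"gripper":0,"delta_pos":[0,0,0],"turn":0},
    {"gripper":0,"delta_pos":[0,0,0],"turn":0}
  ]
}}

```text
time: 10.07
ee_pos: [0.4941, -0.1339, 0.1708]
eef_rot: [2.619, 1.734, 0.001]
ft_force: [-0.2, 0.8, -2.3]
gripper_width: 0.0152
```

Request:
{"name": "arm_command", "arguments": {
  "motion": [
    {"gripper":0,"delta_pos":[0,0,0.1],"turn":0},
    {"gripper":0,"delta_pos":[0,0,0.1],"turn":0},
    {"gripper":0,"delta_pos":[0,0,0.1],"turn":0},
    {"gripper":0,"delta_pos":[0,0,0.1],"turn":0},
    {"gripper":0,"delta_pos":[0,0,0.1],"turn":0}
  ]
}}

```text
time: 10.7
ee_pos: [0.4938, -0.1337, 0.1601]
eef_rot: [-2.619, -1.735, 0.0]
ft_force: [-0.6, -0.1, -1.1]
gripper_width: 0.0152
```

```bash
python3 shot.py side 6;python3 shot.py scene 6; python3 -c "
import cv2,numpy as np;a=cv2.imread('pics/side6.png');b=cv2.imread('pics/scene6.png');cv2.imwrite('pics/c7.png',np.hstack([cv2.resize(a[110:210,285:365],None,fx=5,fy=5),cv2.resize(b[140:240,190:270],None,fx=5,fy=5)]))"
```

```text
10.7 [ 0.4938 -0.1337  0.1601] [-2.6192e+00 -1.7347e+00  1.0000e-04] [-0.55 -0.11 -1.08] 0.015159731762527901
10.75 [ 0.4937 -0.1336  0.1599] [-2.6189e+00 -1.7346e+00  3.0000e-04] [ 0.63  0.6  -1.93] 0.015487310681999772
```

View pics/c7.png

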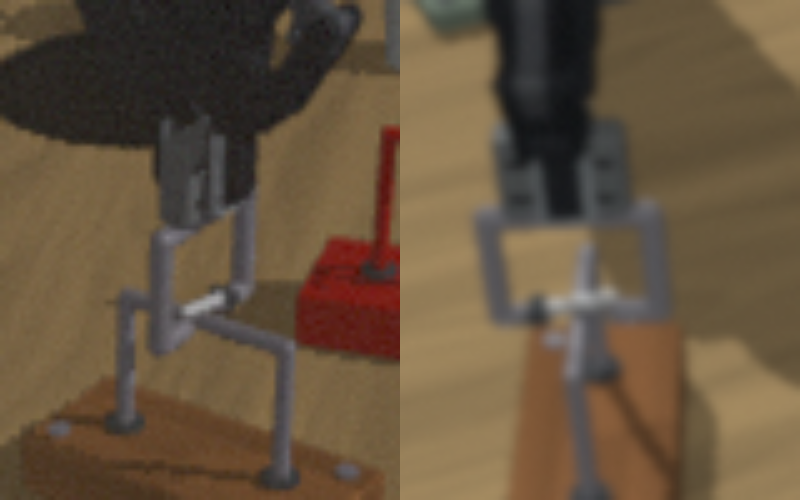

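The bar is centred in the mouth (side crop 195,315; scene crop 582,300), about to touch the gate. Pressing on slowly.

Request:
{"name": "arm_command", "arguments": {
  "motion": [
    {"gripper":0,"delta_pos":[0,0,0.1],"turn":0},
    {"gripper":0,"delta_pos":[0,0,0.1],"turn":0},
    {"gripper":0,"delta_pos":[0,0,0.1],"turn":0},
    {"gripper":0,"delta_pos":[0,0,0.1],"turn":0}
  ]
}}

```text
time: 11.3
ee_pos: [0.4944, -0.134, 0.1527]
eef_rot: [2.618, 1.734, 0.001]
ft_force: [-0.5, -0.0, 3.2]
gripper_width: 0.0157
```

Request:
{"name": "arm_command", "arguments": {
  "motion": [
    {"gripper":0,"delta_pos":[0,0,0.1],"turn":0},
    {"gripper":0,"delta_pos":[0,0,0.1],"turn":0},
    {"gripper":0,"delta_pos":[0,0,0.1],"turn":0},
    {"gripper":0,"delta_pos":[0,0,0.1],"turn":0}
  ]
}}

```text
time: 11.8
ee_pos: [0.4937, -0.1339, 0.1441]
eef_rot: [2.619, 1.735, -0.001]
ft_force: [-0.9, -1.0, 1.8]
gripper_width: 0.0153
```

Request:
{"name": "arm_command", "arguments": {
  "motion": [
    {"gripper":0,"delta_pos":[0,0,0.1],"turn":0},
    {"gripper":0,"delta_pos":[0,0,0.1],"turn":0},
    {"gripper":0,"delta_pos":[0,0,0.1],"turn":0}
  ]
}}

```text
time: 12.18
ee_pos: [0.4936, -0.1338, 0.138]
eef_rot: [-2.619, -1.735, 0.001]
ft_force: [-1.8, -2.1, 1.6]
gripper_width: 0.0156
```

Request:
{"name": "arm_command", "arguments": {
  "motion": [
    {"gripper":0,"delta_pos":[0,0,0.1],"turn":0},
    {"gripper":0,"delta_pos":[0,0,0.1],"turn":0},
    {"gripper":0,"delta_pos":[0,0,0.1],"turn":0}
  ]
}}

```text
time: 12.55
ee_pos: [0.4937, -0.1337, 0.132]
eef_rot: [-2.619, -1.735, 0.0]
ft_force: [-0.8, -1.5, 1.6]
gripper_width: 0.0154
```

Request:
{"name": "arm_command", "arguments": {
  "motion": [
    {"gripper":0,"delta_pos":[0,0,0.1],"turn":0}
  ]
}}

```text
time: 12.68
ee_pos: [0.4937, -0.1336, 0.13]
eef_rot: [-2.619, -1.735, 0.0]
ft_force: [-0.9, -2.1, 0.8]
gripper_width: 0.0152
```

```bash
python3 shot.py side 7;python3 shot.py scene 7; python3 -c "
import cv2,numpy as np;a=cv2.imread('pics/side7.png');b=cv2.imread('pics/scene7.png');cv2.imwrite('pics/c8.png',np.hstack([cv2.resize(a[130:230,285:365],None,fx=5,fy=5),cv2.resize(b[150:250,190:270],None,fx=5,fy=5)]))"
```

```text
12.675 [ 0.4937 -0.1336  0.13  ] [-2.6190e+00 -1.7347e+00  2.0000e-04] [-0.9  -2.06  0.75] 0.01522354392495035
12.725 [ 0.4935 -0.1337  0.1297] [-2.6189e+00 -1.7347e+00  9.0000e-04] [-1.84 -3.64 -1.52] 0.01507578351522054
```

View pics/c8.png

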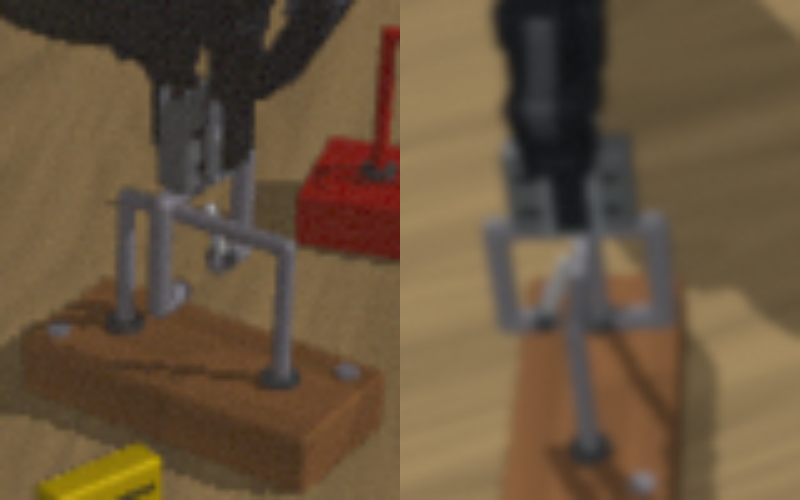

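Request:
{"name": "arm_command", "arguments": {
  "motion": [
    {"gripper":0,"delta_pos":[0,0,0.1],"turn":0}
  ]
}}

```text
time: 12.9
ee_pos: [0.4937, -0.1337, 0.1281]
eef_rot: [-2.619, -1.735, 0.0]
ft_force: [-2.8, -2.9, 0.7]
gripper_width: 0.0148
```

Request:
{"name": "arm_command", "arguments": {
  "motion": [
    {"gripper":0,"delta_pos":[0,0,0.05],"turn":0},
    {"gripper":0,"delta_pos":[0,0,0],"turn":0}
  ]
}}

```text
time: 13.15
ee_pos: [0.4934, -0.1338, 0.1268]
eef_rot: [-2.619, -1.735, 0.001]
ft_force: [-0.8, -3.3, -2.8]
gripper_width: 0.015
```

Request:
{"name": "arm_command", "arguments": {
  "motion": [
    {"gripper":0,"delta_pos":[0,0,0.05],"turn":0},
    {"gripper":0,"delta_pos":[0,0,0],"turn":0}
  ]
}}

```text
time: 13.4
ee_pos: [0.4936, -0.1338, 0.1259]
eef_rot: [-2.619, -1.735, 0.001]
ft_force: [-1.2, -4.3, -3.5]
gripper_width: 0.0154
```

```bash
python3 shot.py side 8;python3 shot.py scene 8; python3 -c "
import cv2,numpy as np;a=cv2.imread('pics/side8.png');b=cv2.imread('pics/scene8.png');cv2.imwrite('pics/c9.png',np.hstack([cv2.resize(a[130:230,285:365],None,fx=5,fy=5),cv2.resize(b[150:250,190:270],None,fx=5,fy=5)]))"
```

```text
13.4 [ 0.4936 -0.1338  0.1259] [-2.6191e+00 -1.7349e+00  1.1000e-03] [-1.22 -4.3  -3.54] 0.015446810546805169
13.45 [ 0.4935 -0.1339  0.1259] [-2.6190e+00 -1.7349e+00  1.2000e-03] [-0.67 -4.49 -4.  ] 0.015550036500230596
```

View pics/c9.png

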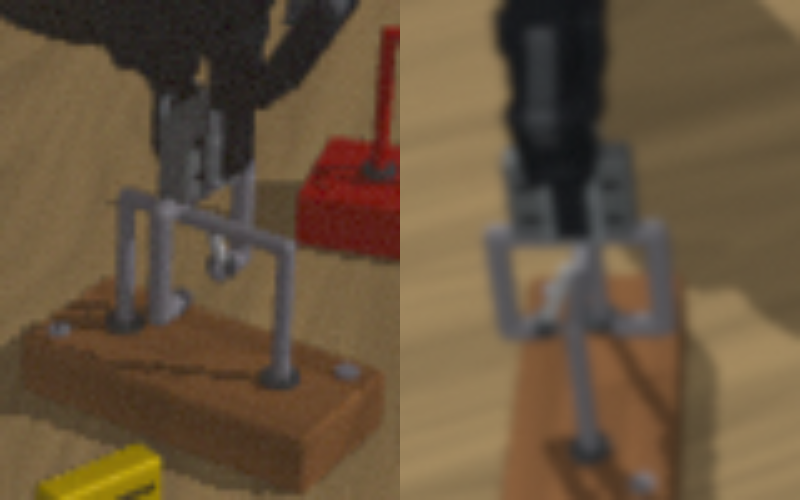

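Request:
{"name": "arm_command", "arguments": {
  "motion": [
    {"gripper":0,"delta_pos":[0,0,0.05],"turn":0},
    {"gripper":0,"delta_pos":[0,0,0],"turn":0}
  ]
}}

```text
time: 13.75
ee_pos: [0.4937, -0.1337, 0.1251]
eef_rot: [-2.619, -1.735, 0.001]
ft_force: [-0.6, -4.6, -4.3]
gripper_width: 0.0154
```

Request:
{"name": "arm_command", "arguments": {
  "motion": [
    {"gripper":0,"delta_pos":[0,0,0.05],"turn":0},
    {"gripper":0,"delta_pos":[0,0,0],"turn":0}
  ]
}}

```text
time: 14.0
ee_pos: [0.4938, -0.1337, 0.1242]
eef_rot: [-2.619, -1.735, 0.0]
ft_force: [-1.4, -2.7, -3.4]
gripper_width: 0.0156
```

```bash
python3 shot.py side 9;python3 shot.py scene 9; python3 -c "
import cv2,numpy as np;a=cv2.imread('pics/side9.png');b=cv2.imread('pics/scene9.png');cv2.imwrite('pics/c10.png',np.hstack([cv2.resize(a[130:230,285:365],None,fx=5,fy=5),cv2.resize(b[150:250,190:270],None,fx=5,fy=5)]))"
```

```text
14.0 [ 0.4938 -0.1337  0.1242] [-2.6190e+00 -1.7348e+00  1.0000e-04] [-1.38 -2.71 -3.43] 0.015593075966055225
14.05 [ 0.4937 -0.1337  0.1242] [-2.6190e+00 -1.7348e+00  2.0000e-04] [-0.66 -2.53 -2.71] 0.015091237537251516
```

View pics/c10.png

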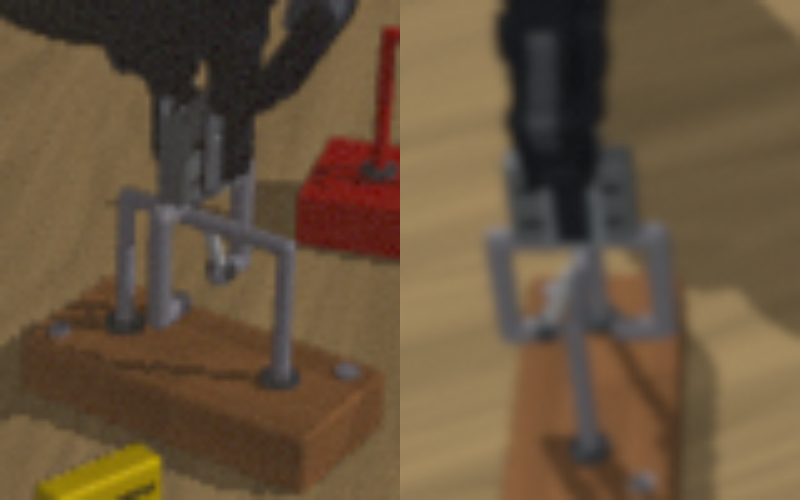

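Still open, at its steepest; continuing in 1 mm steps.

Request:
{"name": "arm_command", "arguments": {
  "motion": [
    {"gripper":0,"delta_pos":[0,0,0.05],"turn":0},
    {"gripper":0,"delta_pos":[0,0,0],"turn":0}
  ]
}}

```text
time: 14.35
ee_pos: [0.4941, -0.1328, 0.1233]
eef_rot: [-2.618, -1.734, -0.003]
ft_force: [0.4, 0.4, -0.3]
gripper_width: 0.0153
```

Request:
{"name": "arm_command", "arguments": {
  "motion": [
    {"gripper":0,"delta_pos":[0,0,0.05],"turn":0},
    {"gripper":0,"delta_pos":[0,0,0],"turn":0}
  ]
}}

```text
time: 14.6
ee_pos: [0.4939, -0.1333, 0.1223]
eef_rot: [-2.619, -1.735, -0.001]
ft_force: [0.7, -0.9, -1.6]
gripper_width: 0.0153
```

```bash
python3 shot.py side 10;python3 shot.py scene 10; python3 -c "
import cv2,numpy as np;a=cv2.imread('pics/side10.png');b=cv2.imread('pics/scene10.png');cv2.imwrite('pics/c11.png',np.hstack([cv2.resize(a[130:230,285:365],None,fx=5,fy=5),cv2.resize(b[150:250,190:270],None,fx=5,fy=5)]))"
```

```text
14.6 [ 0.4939 -0.1333  0.1223] [-2.6188e+00 -1.7347e+00 -8.0000e-04] [ 0.71 -0.87 -1.6 ] 0.01526196606297303
14.65 [ 0.4939 -0.1334  0.1223] [-2.6189e+00 -1.7348e+00 -6.0000e-04] [ 1.17  0.66 -2.12] 0.014923247408100682
```

View pics/c11.png

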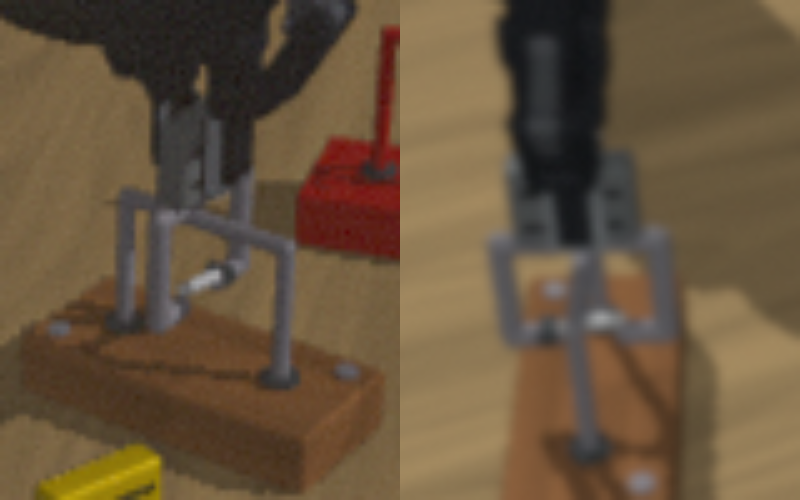

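Request:
{"name": "arm_command", "arguments": {
  "motion": [
    {"gripper":0,"delta_pos":[0,0,0.04],"turn":0},
    {"gripper":0,"delta_pos":[0,0,0],"turn":0}
  ]
}}

```text
time: 14.95
ee_pos: [0.4938, -0.1337, 0.1214]
eef_rot: [-2.619, -1.735, 0.0]
ft_force: [-0.5, 0.1, -1.1]
gripper_width: 0.0155
```

Request:
{"name": "arm_command", "arguments": {
  "motion": [
    {"gripper":0,"delta_pos":[0,0,0.03],"turn":0},
    {"gripper":0,"delta_pos":[0,0,0],"turn":0}
  ]
}}

```text
time: 15.2
ee_pos: [0.4937, -0.1337, 0.1208]
eef_rot: [-2.619, -1.735, 0.0]
ft_force: [-0.8, 0.1, -1.3]
gripper_width: 0.0157
```

Request:
{"name": "arm_command", "arguments": {
  "motion": [
    {"gripper":0,"delta_pos":[0,0,0.025],"turn":0},
    {"gripper":0,"delta_pos":[0,0,0],"turn":0}
  ]
}}

```text
time: 15.45
ee_pos: [0.4938, -0.1337, 0.1203]
eef_rot: [-2.619, -1.735, 0.0]
ft_force: [-0.7, 1.7, -1.2]
gripper_width: 0.0154
```

Request:
{"name": "arm_command", "arguments": {
  "motion": [
    {"gripper":0,"delta_pos":[0,0,0.02],"turn":0},
    {"gripper":0,"delta_pos":[0,0,0],"turn":0}
  ]
}}

```text
time: 15.7
ee_pos: [0.4938, -0.1337, 0.1199]
eef_rot: [-2.619, -1.735, 0.0]
ft_force: [-0.3, 0.3, -2.7]
gripper_width: 0.015
```

Request:
{"name": "arm_command", "arguments": {
  "motion": [
    {"gripper":0,"delta_pos":[0,0,0.02],"turn":0},
    {"gripper":0,"delta_pos":[0,0,0],"turn":0}
  ]
}}

```text
time: 15.95
ee_pos: [0.4938, -0.1337, 0.1195]
eef_rot: [-2.619, -1.735, 0.0]
ft_force: [0.6, -0.2, -1.4]
gripper_width: 0.0157
```

Request:
{"name": "arm_command", "arguments": {
  "motion": [
    {"gripper":0,"delta_pos":[0,0,0.02],"turn":0},
    {"gripper":0,"delta_pos":[0,0,0],"turn":0}
  ]
}}

```text
time: 16.2
ee_pos: [0.4938, -0.1337, 0.1191]
eef_rot: [-2.619, -1.735, 0.0]
ft_force: [-0.2, -0.2, -0.9]
gripper_width: 0.0151
```

Request:
{"name": "arm_command", "arguments": {
  "motion": [
    {"gripper":0,"delta_pos":[0,0,0.02],"turn":0},
    {"gripper":0,"delta_pos":[0,0,0],"turn":0}
  ]
}}

```text
time: 16.45
ee_pos: [0.4938, -0.1337, 0.1187]
eef_rot: [-2.619, -1.735, 0.0]
ft_force: [-0.4, -0.4, -1.1]
gripper_width: 0.0152
```

Request:
{"name": "arm_command", "arguments": {
  "motion": [
    {"gripper":0,"delta_pos":[0,0,0.015],"turn":0},
    {"gripper":0,"delta_pos":[0,0,0],"turn":0}
  ]
}}

```text
time: 16.7
ee_pos: [0.4938, -0.1337, 0.1185]
eef_rot: [2.619, 1.735, 0.0]
ft_force: [0.2, -0.5, -1.3]
gripper_width: 0.0156
```

Request:
{"name": "arm_command", "arguments": {
  "motion": [
    {"gripper":0,"delta_pos":[0,0,0.015],"turn":0},
    {"gripper":0,"delta_pos":[0,0,0],"turn":0}
  ]
}}

```text
time: 16.95
ee_pos: [0.4939, -0.1337, 0.1183]
eef_rot: [2.619, 1.735, 0.0]
ft_force: [-0.8, 0.5, -0.4]
gripper_width: 0.0156
```

Request:
{"name": "arm_command", "arguments": {
  "motion": [
    {"gripper":0,"delta_pos":[0,0,0.015],"turn":0},
    {"gripper":0,"delta_pos":[0,0,0],"turn":0}
  ]
}}

```text
time: 17.2
ee_pos: [0.4939, -0.1337, 0.1182]
eef_rot: [2.619, 1.735, 0.0]
ft_force: [-1.3, 0.8, 1.5]
gripper_width: 0.0152
```

```bash
python3 shot.py side 11;python3 shot.py scene 11; python3 -c "
import cv2,numpy as np;a=cv2.imread('pics/side11.png');b=cv2.imread('pics/scene11.png');cv2.imwrite('pics/c12.png',np.hstack([cv2.resize(a[130:230,285:365],None,fx=5,fy=5),cv2.resize(b[150:250,190:270],None,fx=5,fy=5)]))"
```

```text
17.2 [ 0.4939 -0.1337  0.1182] [2.6190e+00 1.7347e+00 2.0000e-04] [-1.32  0.81  1.47] 0.01520820570643662
17.25 [ 0.4939 -0.1337  0.1182] [2.6190e+00 1.7347e+00 1.0000e-04] [-1.17  0.7   1.63] 0.015038881272582695
```

View pics/c12.png

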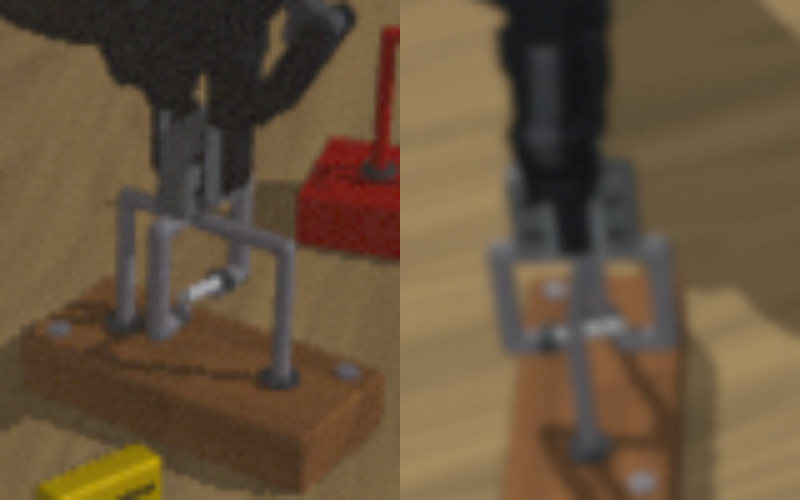

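Request:
{"name": "arm_command", "arguments": {
  "motion": [
    {"gripper":20,"delta_pos":[0,0,0],"turn":0},
    {"gripper":25,"delta_pos":[0,0,0],"turn":0},
    {"gripper":30,"delta_pos":[0,0,0],"turn":0},
    {"gripper":40,"delta_pos":[0,0,0],"turn":0},
    {"gripper":50,"delta_pos":[0,0,0],"turn":0},
    {"gripper":60,"delta_pos":[0,0,0],"turn":0},
    {"gripper":60,"delta_pos":[0,0,0],"turn":0},
    {"gripper":60,"delta_pos":[0,0,0],"turn":0}
  ]
}}

```text
time: 18.3
ee_pos: [0.4938, -0.1337, 0.1179]
eef_rot: [2.619, 1.735, 0.0]
ft_force: [-0.2, -0.3, 0.7]
gripper_width: 0.051
```

```bash
python3 shot.py side 12;python3 shot.py scene 12; python3 -c "
import cv2,numpy as np;a=cv2.imread('pics/side12.png');b=cv2.imread('pics/scene12.png');cv2.imwrite('pics/c13.png',np.hstack([cv2.resize(a[110:210,285:365],None,fx=5,fy=5),cv2.resize(b[150:250,190:270],None,fx=5,fy=5)]))"
```

```text
18.3 [ 0.4938 -0.1337  0.1179] [2.6191 1.7348 0.    ] [-0.2  -0.29  0.73] 0.051019220234352
18.35 [ 0.4938 -0.1337  0.1179] [ 2.6192  1.7347 -0.    ] [-0.99 -0.41  0.07] 0.051387464302817897
```

View pics/c13.png

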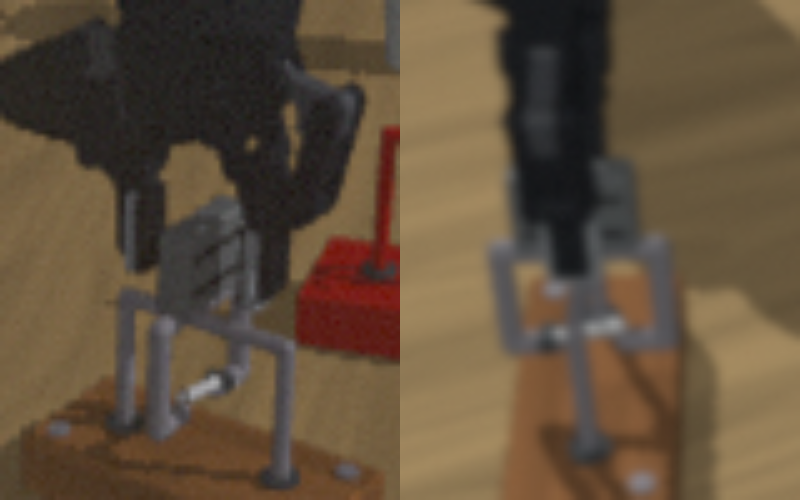

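Released: the hook hangs level on the bar with the gate shut. Backing straight up.

Request:
{"name": "arm_command", "arguments": {
  "motion": [
    {"gripper":60,"delta_pos":[0,0,-0.3],"turn":0},
    {"gripper":60,"delta_pos":[0,0,-0.5],"turn":0},
    {"gripper":60,"delta_pos":[0,0,-0.7],"turn":0},
    {"gripper":60,"delta_pos":[0,0,-1],"turn":0},
    {"gripper":60,"delta_pos":[0,0,-1],"turn":0},
    {"gripper":60,"delta_pos":[0,0,-1],"turn":0},
    {"gripper":60,"delta_pos":[0,0,-1],"turn":0},
    {"gripper":60,"delta_pos":[0,0,0],"turn":0},
    {"gripper":60,"delta_pos":[0,0,0],"turn":0},
    {"gripper":60,"delta_pos":[0,0,0],"turn":0},
    {"gripper":60,"delta_pos":[0,0,0],"turn":0},
    {"gripper":60,"delta_pos":[0,0,0],"turn":0},
    {"gripper":60,"delta_pos":[0,0,0],"turn":0},
    {"gripper":60,"delta_pos":[0,0,0],"turn":0},
    {"gripper":60,"delta_pos":[0,0,0],"turn":0}
  ]
}}

```text
time: 20.27
ee_pos: [0.4938, -0.1337, 0.2279]
eef_rot: [2.619, 1.735, 0.0]
ft_force: [-0.7, -0.1, 0.8]
gripper_width: 0.0512
```

```bash
python3 shot.py side 13;python3 shot.py scene 13;python3 shot.py side 14; python3 -c "
import cv2,numpy as np;a=cv2.imread('pics/side13.png');b=cv2.imread('pics/scene13.png');c=cv2.imread('pics/side14.png');print(np.abs(a[110:210,285:365].astype(int)-c[110:210,285:365]).mean());cv2.imwrite('pics/c14.png',np.hstack([cv2.resize(a[110:210,285:365],None,fx=5,fy=5),cv2.resize(b[150:250,190:270],None,fx=5,fy=5)]))"
```

```text
20.275 [ 0.4938 -0.1337  0.2279] [2.6191e+00 1.7348e+00 1.0000e-04] [-0.68 -0.08  0.84] 0.05124110024915398
20.325 [ 0.4938 -0.1337  0.2279] [2.6191e+00 1.7348e+00 1.0000e-04] [-0.01  0.46 -0.89] 0.05093680773131068
20.375 [ 0.4938 -0.1337  0.2279] [2.6191e+00 1.7348e+00 1.0000e-04] [-0.3  -0.75  1.09] 0.051269856288237894
2.767375
```

View pics/c14.png

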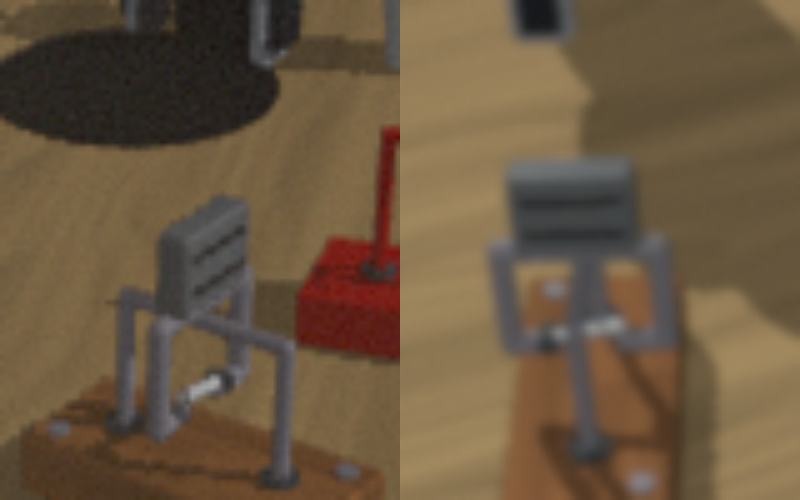

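View pics/side13.png

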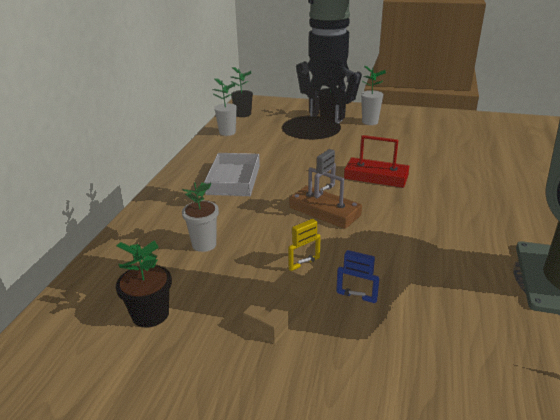

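The hook (side 325,180) hangs upright on the bar with its gate shut and doesn't move between pictures. The gripper is clear of it, and the plants, tray and look-alikes are where they started.

```bash
python3 -c "
from plant import job; print(job.job_done())"
```

```text
the job is handed in; nothing more can be done
None
```

The grey hook is clipped on the eye of the wooden stand, and I handed the job in at about 20 s of the 46 s allowed. The hand-in gives no verdict, so what follows is what I could see and measure.

- **Clipping:** I lifted the hook from its rack, lined it up square to the crossbar and lowered it slowly. The bar swung the gate up, and the pictures show it shut again behind the bar.
- **Push force:** The readings I took between moves showed about 3 to 5 N on the way down. The final contact of the spine on the bar added about 3.5 N. Force was only read at the end of each move, so brief peaks in between were not seen.
- **Final state:** After release the hook hangs upright with its gate shut, and two pictures 0.1 s apart differ only by image noise. The gripper is well above it, with no contact force beyond sensor noise.
- **Surroundings:** The plants, foil tray and blue, yellow and red look-alikes look unmoved in the last side view. I checked this by eye and did not re-measure them.

No check failed or disagreed. The crossbar sits about 9 mm below its nominal height, within the stated 20 mm.

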